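# Put the chromatograph's accessories back in their holders

### The arm

A 6-joint arm with a two-finger parallel gripper is mounted at the origin on the work surface. World frame = base frame: x ahead of the robot, y to its left, z up, the work surface at z = 0. Lengths are in m, angles in rad, forces in N, time in s.
With the tool pointing down it reaches from about 0.15 to 0.775 m from the base axis. Payload 6.1 kg.
Tool frame: the origin (TCP) lies at the very end of the fingers, on their centre line; the grasp point (between the pads) lies 19 mm behind it; z points along the fingers, y is the line along which they close (so a half turn about z gives the same grasp; the last joint's range is limited). The gripper opens to 85 mm and grips with 20 to 120 N. Pads are 22 mm wide; open, the fingers measure 114 mm over their backs; the gripper's body (76 mm by 85 mm) begins 54 mm behind the grasp point. The pads swing forward as they close: fully open they stand 13 mm farther back than shut.
Start: joints at [1.166, 0.126, -0.04, 1.405, 0, 1.571], TCP at [0.207, 0.483, 0.197] pointing down, gripper open.
Joint ranges: [-2.72, 2.72], [-0.95, 1.95], [-1.27, 1.35], [-1.78, 2.02], [-1.46, 1.47], [-3.14, 3.14]. Speed limits (rad/s): [2.39, 2.39, 3.01, 3.14, 3.14, 3.14].

### API

Orientations are given as a unit quaternion [w, x, y, z].
In Python, from station import r gives the robot as it stands.
- The arm moves only by the shell command python3 -m crank 'ROWS'. ROWS is JSON, a list of rows, each a list of 7 numbers: the shift along the tool's x, y, z in m, then the turn, a rotation vector about the tool's x, y, z in rad, then the closure, from 0 (fully open) to 1 (shut). In form: [[x, y, z, wx, wy, wz, jaw], ...]. A call has 1 to 8 rows; each row is the pose to reach, as a shift and turn from the pose commanded when the call began, along the tool's axes at that moment; what a row does not reach only later rows make up. A row lasts 1/8 s, in which the tool goes at most 62.5 mm and 10.7 degrees, less where a joint would pass 70% of its speed; a pose out of reach is approached as far as the arm can. A call with a gripper value outside its range is refused whole. The fingers move at their own pace and stop on an object; the grip force is fixed at half the most. Time passes only in rows, so rows that repeat a pose let the fingers close. It gives the time, the measured TCP pose, the force, the opening and the grip force at its end, in the units of the state.
- r.read_state(): the state, without advancing time (a new reading comes with each control period).
- r.get_image(name): name is "side" or "top"; returns a dict with "color" (480x640x3 uint8, red, green, blue), "fx", "fy", "cx", "cy" (pixels), "world_to_cam" (4x4, takes a point from world to camera coordinates). Camera axes: x right, y down, z forward; pixel columns grow to the right and rows downward; lengths in m; the calibration is good to about 2 mm. A picture is of the moment at which its call begins. There is no depth.
- r.close_job(): hands the job in; it is judged then, once.
The state is a dict: "time": time; "joint_pos": joint angles; "joint_vel": joint speeds; "joint_torque": joint torques, N m; "ee_pos": TCP position; "ee_rot": TCP orientation; "contact_force": force on the tool from outside, world axes, zero at the start; "ft_torque": the same for the moment, N m; "opening": opening from 0.0 (shut) to 1.0 (fully open); "grasp_force": force on a finger pad.
Only numpy, scipy, OpenCV 4.12 (cv2) and the standard library are available. Lean on these libraries where they do the work, as an engineer would, in place of code of your own. Each camera call takes 0.05 s, during which the arm holds its last target. There are 200 camera calls.

### The job

Put the four loose accessories on the bench back into the holders cut to their shape and size: the small vial in the small round recess, the jar in the large round recess, the square bottle in the square recess and the steel filter cartridge lying in the long recess, in any order. Lower each one gently until it sits flat on the floor of its recess, the three containers kept upright, and let go of it; drop nothing, and leave the white socket box and the glass beaker where they stand.

Things in the scene. Friction and masses are not known exactly. Their poses are not given: they have to be found in the camera images.
- vial: Small upright amber glass vial, 28 mm in diameter up to 58 mm above its foot, with an aluminium cap 25 mm in diameter, 72 mm high in all; 30 to 60 g. Origin: centre of its underside; z up along its axis.
- jar: Upright wide amber jar with a paper label and black lid, 54 mm in diameter (lid 55 mm), the lid from 48 to 66 mm above its foot, 66 mm high in all; 100 to 210 g. Origin: centre of its underside; z up along its axis.
- bottle: Upright white square plastic bottle, 46 x 46 mm in plan and straight-sided up to 68 mm above its foot, with a round black cap 30 mm in diameter, 85 mm high in all; 95 to 200 g. Origin: centre of its underside; z up, x and y square to its sides.
- cartridge: Lying steel filter cartridge, 104 mm long: a round barrel 32 mm in diameter and 80 mm long between two square aluminium end blocks 36 x 36 mm and 12 mm thick, on which it rests without rolling; 150 to 310 g. Origin: its middle, 18 mm above its underside; x along its length, z up.
- holder_vial: Fixed flat grey plastic plate 76 x 76 mm, 11 mm high, whose white-floored recess, 6 mm deep (floor 5 mm above the bench), is round, 44 mm in diameter. Origin: centre of the plate's underside, under the recess's centre; z up. Place of the vial.
- holder_jar: Fixed flat grey plastic plate 96 x 96 mm, 11 mm high, whose white-floored recess, 6 mm deep (floor 5 mm above the bench), is round, 70 mm in diameter. Origin: centre of the plate's underside, under the recess's centre; z up. Place of the jar.
- holder_bottle: Fixed flat grey plastic plate 90 x 90 mm, 11 mm high, whose white-floored recess, 6 mm deep (floor 5 mm above the bench), is square, 62 x 62 mm, sides parallel to the plate's x and y. Origin: centre of the plate's underside, under the recess's centre; z up. Place of the square bottle, its sides parallel to the recess's.
- holder_cartridge: Fixed flat grey plastic plate 144 x 74 mm, 11 mm high, whose white-floored recess, 6 mm deep (floor 5 mm above the bench), is oblong, 122 mm along the plate's x by 52 mm along its y. Origin: centre of the plate's underside, under the recess's centre; z up. Place of the cartridge, lying along x, either end first.
- socket_box: Loose white socket box, 85 x 55 mm and 38 mm high, two round grey outlets on top; not to be moved. Origin: centre of its underside; x along its length.
- beaker: Loose clear glass beaker, 68 mm in diameter at the rim and 85 mm high; not to be moved. Origin: centre of its underside; z up.

How it is judged:
At the end, for the whole second after the job is handed in: Each accessory lies flat on the floor of its own recess (within 2.5 mm), within 11.5 mm of its centre (cartridge 15 mm); containers upright within 0.06 rad, cartridge level within 0.07 rad and along the recess within 0.25 rad; all released and at rest (horizontal distance between vial and holder_vial below 0.0115 m and z of vial in the frame of holder_vial below 0.0075 m and angle between each of vial, jar, bottle's own z axis and vertical below 0.06 rad and linear speed of each of vial, jar, bottle, cartridge below 0.02 m/s and angular speed of each of vial, jar, bottle, cartridge below 0.2 rad/s and horizontal distance between jar and holder_jar below 0.0115 m and z of jar in the frame of holder_jar below 0.0075 m and horizontal distance between bottle and holder_bottle below 0.0115 m and z of bottle in the frame of holder_bottle below 0.0075 m and horizontal distance between cartridge and holder_cartridge below 0.015 m and z of cartridge in the frame of holder_cartridge below 0.0255 m and angle between the x axis of cartridge and the x axis of holder_cartridge, either way round below 0.25 rad and angle between cartridge's own x axis and vertical between 1.5 and 1.64 rad); the robot touches nothing.
It fails at once if the vial, jar or bottle tips over (angle between any of vial, jar, bottle's own z axis and vertical above 0.7 rad).
It fails at once if an accessory is dropped or thrown: it moves at over 0.8 m/s out of the fingers ((contact force between vial and the fingers below 0.01 N and linear speed of vial above 0.8 m/s) or (contact force between jar and the fingers below 0.01 N and linear speed of jar above 0.8 m/s) or (contact force between bottle and the fingers below 0.01 N and linear speed of bottle above 0.8 m/s) or (contact force between cartridge and the fingers below 0.01 N and linear speed of cartridge above 0.8 m/s)).
It fails at once if the socket box or the beaker is shifted by more than 25 mm (distance of any of socket_box, beaker from where it was at the start of the episode above 0.025 m).
It also fails if it takes over 109 s, if anything falls off the work surface, if the arm or the gripper's body presses on something with over 40 N, if the wrist force passes 120 N, or if a joint passes its speed limit or range.

## Working session

There is one attempt and no reset: what is moved stays moved. The work goes in short steps, Python scripts to look and compute and a shell command to move; the robot and the scene stay as the last step left them, time stands still between calls to the robot, and variables do not carry over. Pictures are saved under pics/ and viewed, at most 14 in all, crops included, and the job is handed in when it is done.

```bash
ls; mkdir -p pics
cat > h.py <<'E'
import numpy as np, cv2
from station import r
def snap(n,f):
    d=r.get_image(n); cv2.imwrite(f,cv2.cvtColor(d["color"],cv2.COLOR_RGB2BGR)); return d
def ray(d,u,v,z):
    T=np.array(d["world_to_cam"]);R=T[:3,:3];c=-R.T@T[:3,3]
    w=R.T@np.array([(u-d["cx"])/d["fx"],(v-d["cy"])/d["fy"],1]); return c+w*(z-c[2])/w[2]
def proj(d,p):
    T=np.array(d["world_to_cam"]);q=T[:3,:3]@np.array(p)+T[:3,3]
    return np.array([d["fx"]*q[0]/q[2]+d["cx"],d["fy"]*q[1]/q[2]+d["cy"]])
E
python3 - <<'E'
from h import *
import pickle
D={n:snap(n,f"pics/{n}0.png") for n in("top","side")}
pickle.dump(D,open("d0.pkl","wb"))
for n in D:
    T=np.array(D[n]["world_to_cam"]);print(n,D[n]["fx"],-T[:3,:3].T@T[:3,3],T[2,:3])
s=r.read_state();print(s)
E
```

```text
pics
top 564.7942611312303 [ 2.69305488e-01 -3.32072372e-04  1.24573763e+00] [ 0.21942133 -0.00514568 -0.97561663]
side 546.3628858002751 [ 0.48078565 -0.7890986   0.85862355] [ 0.05073892  0.68674455 -0.72512584]
{'time': 0.1, 'joint_pos': array([ 1.16601607e+00,  1.26361560e-01, -4.05027571e-02,  1.40535264e+00,
        9.12365999e-06,  1.57084984e+00]), 'joint_vel': array([ 0.00062174, -0.00018991,  0.00344203,  0.00185103,  0.00064799,
       -0.0004107 ]), 'joint_torque': array([-6.68719858e-04, -4.36905706e+01,  3.53604805e+01,  1.37224564e-02,
       -1.99984413e-06,  1.26275097e-05]), 'ee_pos': array([0.20659692, 0.48221565, 0.19618632]), 'ee_rot': array([-1.47231096e-04,  2.01037405e-01,  9.79583308e-01, -6.94902055e-04]), 'contact_force': array([-0.48943904, -0.56205257, -0.22402639]), 'ft_torque': array([0.02504602, 0.0458336 , 0.02429946]), 'grasp_force': 0.0, 'opening': 1.0028483475553158}
```

View pics/top0.png

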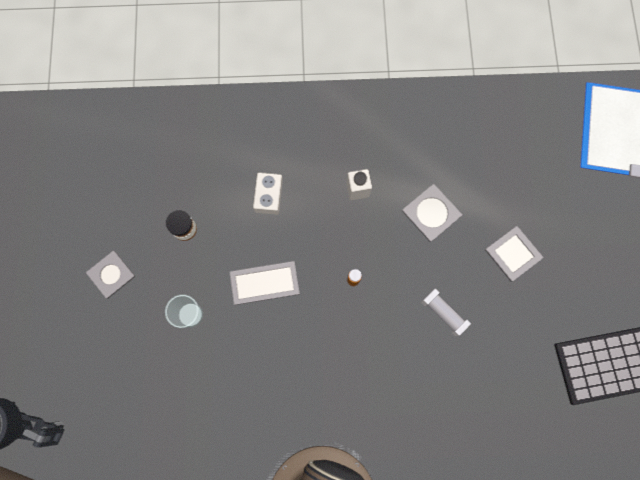

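View pics/side0.png

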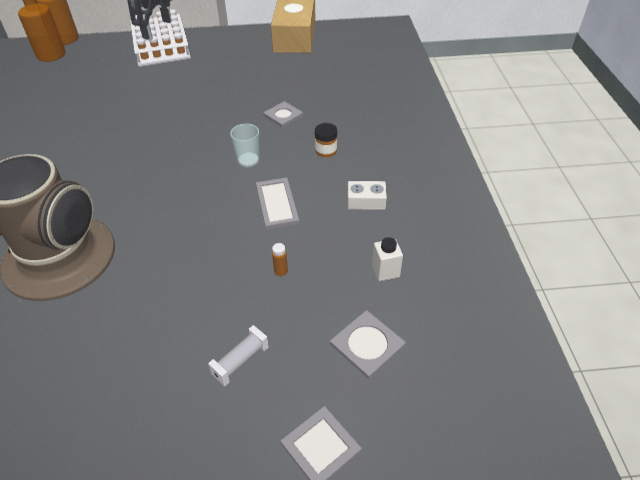

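The top view shows, as (column, row) pixels:
- Holders: small round (110,275), long (265,283), large round (433,212), square (515,254).
- Accessories: jar (180,225), bottle (360,183), vial (355,276), cartridge (447,312).
- Leave alone: socket box (267,192), beaker (183,312).

The side view shows the same items unobstructed.

```bash
cat > m.py <<'E'
from h import *
import pickle
D=pickle.load(open("d0.pkl","rb")); d=D["top"]
hsv=cv2.cvtColor(d["color"],cv2.COLOR_RGB2HSV); V=hsv[...,2]; S=hsv[...,1]
def comp(mask,u,v,w=40):
    m=np.zeros(V.shape,np.uint8); m[v-w:v+w,u-w:u+w]=mask[v-w:v+w,u-w:u+w]
    cs,_=cv2.findContours(m,cv2.RETR_EXTERNAL,cv2.CHAIN_APPROX_NONE)
    return max(cs,key=cv2.contourArea)
def rep(name,c,z):
    P=np.array([ray(d,*p[0],z)[:2] for p in c]).astype(np.float32)*1000
    (c0,s,a)=cv2.minAreaRect(P.reshape(-1,1,2)); e,rad=cv2.minEnclosingCircle(P.reshape(-1,1,2))
    print(name,"rect",np.round(c0),np.round(s),round(a,1),"circ",np.round(e),round(rad))
for n,u,v,w in(("hv",110,275,30),("hc",265,283,45),("hj",433,212,40),("hb",515,254,40)):
    rep(n+" floor",comp((V>190),u,v,w),.006); rep(n+" plate",comp((V>85),u,v,w),.011)
rep("jar lid",comp((V<35),180,222,20),.066)
rep("bot cap",comp((V<45),360,179,12),.085)
rep("bot body",comp((V>110),360,183,22),.068)
rep("vial cap",comp((V>130)&(S<90),355,276,15),.072)
rep("cart",comp((V>120),447,312,32),.030)
m=np.zeros(V.shape,np.uint8); m[280:345,415:480]=(V>215)[280:345,415:480]
for c in cv2.findContours(m,0,1)[0]:
    if cv2.contourArea(c)>15: rep("block",c,.036)
rep("socket",comp((V>150),267,192,30),.038)
print("beaker",ray(d,190,315,0),ray(d,183,311,.085))
# side view cross-check
d=D["side"];hsv=cv2.cvtColor(d["color"],cv2.COLOR_RGB2HSV); V=hsv[...,2]; S=hsv[...,1]
for n,u,v in(("hj",368,343),("hb",320,446),("hc",277,202)): rep("side "+n,comp((V>190),u,v,33),.006)
rep("side vial cap",comp((V>150)&(S<90),279,248,12),.068)
rep("side jar lid",comp((V<50),326,131,15),.06)
rep("side bot cap",comp((V<60),389,244,11),.082)
top=np.hstack([cv2.resize(D["top"]["color"][a:a+70,b:b+70],(260,260)) for a,b in((277,412),(148,325),(190,145))])
cv2.imwrite("pics/crop.png",top[...,::-1])
E
python3 m.py
```

```text
hv floor rect [489. 450.] [43. 42.] 2.8 circ [489. 450.] 22
hv plate rect [489. 451.] [142. 132.] 1.9 circ [489. 451.] 97
hc floor rect [459. 109.] [ 53. 125.] 7.3 circ [459. 109.] 67
hc plate rect [460. 110.] [200. 198.] 88.0 circ [460. 110.] 141
hj floor rect [ 606. -274.] [71. 68.] 88.0 circ [ 606. -273.] 36
hj plate rect [ 608. -277.] [182. 191.] 86.3 circ [ 608. -277.] 132
hb floor rect [ 505. -449.] [64. 62.] 34.0 circ [ 506. -451.] 43
hb plate rect [ 505. -451.] [178. 191.] 84.4 circ [ 505. -451.] 131
jar lid rect [565. 271.] [2. 7.] 45.3 circ [565. 271.] 4Traceback (most recent call last):
  File "m.py", line 16, in <module>
    rep("bot cap",comp((V<45),360,179,12),.085)
                  ~~~~^^^^^^^^^^^^^^^^^^^
  File "m.py", line 8, in comp
    return max(cs,key=cv2.contourArea)
ValueError: max() iterable argument is empty
```

```bash
python3 - <<'E'
import pickle,numpy as np,cv2
D=pickle.load(open("d0.pkl","rb"))
h=D["top"]["color"].max(2);print(h[222,160:200:2]);print(h[179,345:376]);print(h[183,345:376]);print(h[230,300],h[276,348:364]); print(D["side"]["color"].max(2)[244,375:403])
E
sed -i 's/(V<35),180,222,20/(V<57),180,222,16/; s/(V<45),360,179,12/(V<100),360,179,9/; s/V>85/V>95/' m.py; python3 m.py
```

```text
[110 109 112  65  62  56  62  60  64  56  60  62  65  63  65  58 112 149
 110 109]
[120 121 125 138 197 235 242 232 186  97  87  93  93  90  87  90  93  92
  89  93  92 149 217 244 226 168 124 121 117 121 123]
[116 119 126 128 159 212 241 243 242 219 148  85  81  85  89  93  87  85
  89 124 205 243 244 245 242 221 148 121 120 120 126]
114 [155 211 238 244 242 239 238 238 240 241 243 243 226 173 114 111]
[223 234 233 233 232 231  94  56  55  57  60  59  58  57  57  59  56  58
  58  59  58 115 229 153 116 116 117 113]
hv floor rect [489. 450.] [43. 42.] 2.8 circ [489. 450.] 22
hv plate rect [489. 451.] [142. 132.] 1.9 circ [489. 451.] 97
hc floor rect [459. 109.] [ 53. 125.] 7.3 circ [459. 109.] 67
hc plate rect [460. 110.] [200. 198.] 88.0 circ [460. 110.] 141
hj floor rect [ 606. -274.] [71. 68.] 88.0 circ [ 606. -273.] 36
hj plate rect [ 608. -277.] [182. 191.] 86.3 circ [ 608. -277.] 132
hb floor rect [ 505. -449.] [64. 62.] 34.0 circ [ 506. -451.] 43
hb plate rect [ 505. -451.] [178. 191.] 84.4 circ [ 505. -451.] 131
jar lid rect [572. 284.] [27. 52.] 9.7 circ [584. 286.] 26
bot c
[... 198 characters left out ...]
 377. -282.] [108.  45.] 41.8 circ [ 377. -282.] 57
block rect [ 344. -313.] [10. 32.] 41.2 circ [ 344. -313.] 17
block rect [ 412. -252.] [10. 33.] 41.9 circ [ 412. -253.] 17
socket rect [660.  96.] [57. 86.] 82.7 circ [660.  96.] 49
beaker [0.39356008 0.27363833 0.        ] [0.39376461 0.26941263 0.085     ]
side hj rect [ 605. -273.] [65. 67.] 34.4 circ [ 605. -273.] 34
side hb rect [ 504. -448.] [61. 61.] 34.0 circ [ 505. -448.] 42
side hc rect [458. 110.] [ 52. 118.] 7.4 circ [457. 110.] 63
side vial cap rect [458. -88.] [31. 26.] 84.0 circ [457. -88.] 17
side jar lid rect [585. 268.] [34. 52.] 79.1 circ [586. 275.] 27
side bot cap rect [ 666. -112.] [36. 25.] 71.8 circ [ 668. -112.] 18
```

View pics/crop.png

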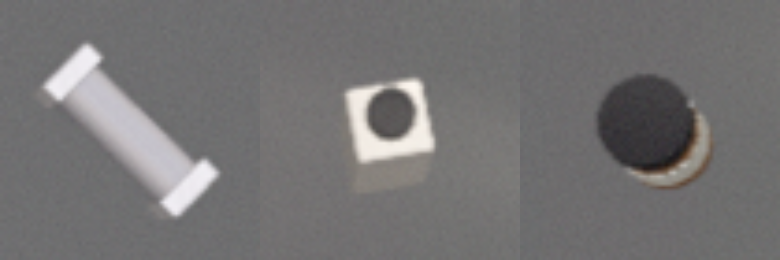

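Run:
```python
src=open("m.py").read().split("for n,u,v,w")[0]; exec(src)
rep("jar lid",comp((V<85),180,222,25),.066)
rep("bot cap",comp((V<105),360,179,9),.085)
c=comp((V>195),360,183,22);rep("bot top",c,.068)
d=D["side"];V=d["color"].max(2)
b=cv2.boundingRect(comp((V<85),326,131,20));print("side jar",b,ray(d,b[0]+b[2]/2,b[1],.066))
b=cv2.boundingRect(comp((V<85),389,244,20));print("side bot",b,ray(d,b[0]+b[2]/2,b[1],.085))
```

```text
jar lid rect [587. 287.] [56. 54.] 0.8 circ [586. 287.] 30
bot cap rect [ 667. -107.] [24. 27.] 87.1 circ [ 667. -107.] 14
bot top rect [ 669. -109.] [44. 45.] 8.0 circ [ 669. -108.] 30
side jar (315, 123, 22, 19) [0.59146276 0.3111821  0.066     ]
side bot (381, 237, 15, 16) [ 0.67009662 -0.09508372  0.085     ]
```

```bash
cat > go.py <<'E'
import sys,numpy as np
from h import r
from scipy.spatial.transform import Rotation as R
s=r.read_state(); q=s["ee_rot"]; A=R.from_quat([q[1],q[2],q[3],q[0]]); p=s["ee_pos"]
print("t",round(s["time"],2),"p",np.round(p*1000,1),"phi",np.round(np.degrees(np.arctan2(*A.as_matrix()[[1,0],1])),1),"j6",round(s["joint_pos"][5],2),"open",round(s["opening"],3),"grip",round(s["grasp_force"],1),"F",np.round(s["contact_force"],1))
a=[float(x) for x in sys.argv[1:]]
for i in range(0,len(a),4):
    f=np.radians(a[i+3]); y=np.array([np.cos(f),np.sin(f),0]); z=np.array([0,0,-1.])
    c=[R.from_matrix(np.column_stack([np.cross(k*y,z),k*y,z])) for k in(1,-1)]
    w=min([(A.inv()*B).as_rotvec() for B in c],key=np.linalg.norm)
    print(np.round(A.inv().apply(np.array(a[i:i+3])/1000-p),4),np.round(w,3))
E
python3 go.py 587 286 180 26 587 286 12 26
```

```text
t 0.1 p [206.6 482.2 196.2] phi 66.8 j6 1.57 open 1.003 grip 0.0 F [-0.5 -0.6 -0.2]
[-0.4269 -0.0305  0.0162] [-0.001  0.     0.712]
[-0.4269 -0.0303  0.1842] [-0.001  0.     0.712]
```

```bash
python3 -m crank '[[-0.06,-0.004,0.002,0,0,0.1,0],[-0.12,-0.009,0.005,0,0,0.2,0],[-0.18,-0.013,0.008,0,0,0.3,0],[-0.24,-0.017,0.01,0,0,0.4,0],[-0.3,-0.022,0.012,0,0,0.5,0],[-0.36,-0.026,0.014,0,0,0.6,0],[-0.41,-0.03,0.016,0,0,0.7,0],[-0.427,-0.0305,0.016,0,0,0.712,0]]' && python3 -m crank '[[0,0,0,0,0,0,0],[0,0,0,0,0,0,0]]' && python3 go.py 587 286 180 26 587 286 12 26
```

```text
time: 1.1
ee_pos: [0.5891, 0.2844, 0.1793]
ee_rot: [-0.0, 0.531, 0.847, -0.001]
contact_force: [-0.5, 0.3, -0.1]
opening: 0.997
grasp_force: 0.0
time: 1.35
ee_pos: [0.5861, 0.2872, 0.181]
ee_rot: [-0.0, 0.529, 0.849, -0.0]
contact_force: [-0.1, 1.2, 0.6]
opening: 1.0
grasp_force: 0.0
t 1.35 p [586.1 287.2 181. ] phi 26.1 j6 1.57 open 1.0 grip 0.0 F [-0.1  1.2  0.6]
[-0.0014  0.0003  0.001 ] [-0.    -0.     0.002]
[-0.0015  0.0004  0.169 ] [-0.    -0.     0.002]
```

```bash
python3 -m crank '[[0,0,0.03,0,0,0,0],[0,0,0.06,0,0,0,0],[0,0,0.09,0,0,0,0],[0,0,0.12,0,0,0,0],[0,0,0.14,0,0,0,0],[0,0,0.155,0,0,0,0],[0,0,0.168,0,0,0,0],[0,0,0.169,0,0,0,0]]' && python3 -m crank '[[0,0,0,0,0,0,0.1],[0,0,0,0,0,0,0.2],[0,0,0,0,0,0,0.3],[0,0,0,0,0,0,0.4],[0,0,0,0,0,0,0.6],[0,0,0,0,0,0,0.8],[0,0,0,0,0,0,1],[0,0,0,0,0,0,1]]'
python3 - <<'E'
from h import *
snap("side","pics/jar1.png")
im=cv2.imread("pics/jar1.png");cv2.imwrite("pics/jar1c.png",cv2.resize(im[60:220,240:440],None,fx=3,fy=3))
E
python3 go.py
```

```text
time: 2.35
ee_pos: [0.5865, 0.2865, 0.0113]
ee_rot: [-0.0, 0.53, 0.848, -0.0]
contact_force: [-0.4, -0.0, -0.1]
opening: 1.001
grasp_force: 0.0
time: 3.35
ee_pos: [0.588, 0.2866, 0.013]
ee_rot: [0.001, 0.53, 0.848, 0.001]
contact_force: [-0.6, -0.2, 5.7]
opening: 0.625
grasp_force: 63.5
t 3.4 p [587.9 286.6  13. ] phi 26.0 j6 1.57 open 0.622 grip 63.5 F [-0.1 -0.1  5.5]
```

View pics/jar1c.png

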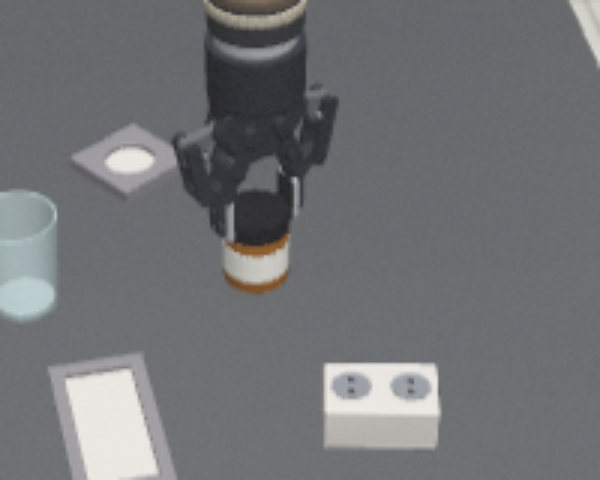

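The gripper holds the jar around its lid and upper body at (258,220) in the crop, and the jar is upright. I'll lift it and carry it over.

```bash
python3 -m crank '[[0,0,-0.005,0,0,0,1],[0,0,-0.02,0,0,0,1],[0,0,-0.04,0,0,0,1],[0,0,-0.065,0,0,0,1],[0,0,-0.09,0,0,0,1],[0,0,-0.115,0,0,0,1],[0,0,-0.135,0,0,0,1],[0,0,-0.14,0,0,0,1]]' && python3 go.py 606 -273 150 -24 606 -273 40 -24
```

```text
time: 4.4
ee_pos: [0.5879, 0.2867, 0.1541]
ee_rot: [0.001, 0.53, 0.848, 0.001]
contact_force: [0.4, 0.7, -0.9]
opening: 0.616
grasp_force: 63.0
t 4.4 p [587.9 286.7 154.1] phi 26.0 j6 1.57 open 0.616 grip 63.0 F [ 0.4  0.7 -0.9]
[-0.511  -0.2292  0.0034] [ 0.003 -0.001  0.873]
[-0.511  -0.2296  0.1134] [ 0.003 -0.001  0.873]
```

```bash
python3 -m crank '[[-0.015,-0.007,0,0,0,0.03,1],[-0.045,-0.02,0,0,0,0.09,1],[-0.085,-0.038,0,0,0,0.16,1],[-0.125,-0.056,0,0,0,0.23,1],[-0.165,-0.074,0,0,0,0.3,1],[-0.205,-0.092,0,0,0,0.37,1],[-0.245,-0.11,0,0,0,0.44,1],[-0.285,-0.128,0,0,0,0.51,1]]' && python3 go.py 606 -273 150 -24
```

```text
time: 5.4
ee_pos: [0.5959, -0.0283, 0.1507]
ee_rot: [-0.001, 0.728, 0.686, -0.001]
contact_force: [1.4, -0.8, -1.8]
opening: 0.619
grasp_force: 62.9
t 5.4 p [595.9 -28.3 150.7] phi -3.4 j6 1.58 open 0.619 grip 62.9 F [ 1.4 -0.8 -1.8]
[-0.2437  0.0247  0.0007] [-0.002  0.001  0.359]
```

```bash
python3 -m crank '[[-0.04,0.004,0,0,0,0.06,1],[-0.08,0.008,0,0,0,0.12,1],[-0.12,0.012,0,0,0,0.18,1],[-0.16,0.016,0,0,0,0.24,1],[-0.195,0.02,0,0,0,0.3,1],[-0.222,0.023,0,0,0,0.34,1],[-0.24,0.025,0,0,0,0.36,1],[-0.244,0.025,0,0,0,0.36,1]]' && python3 -m crank '[[0,0,0,0,0,0,1]]' && python3 go.py 606 -273 40 -24
```

```text
time: 6.4
ee_pos: [0.6077, -0.272, 0.151]
ee_rot: [-0.001, 0.838, 0.545, -0.0]
contact_force: [-0.4, -0.7, -0.4]
opening: 0.616
grasp_force: 63.0
time: 6.52
ee_pos: [0.6082, -0.2706, 0.1516]
ee_rot: [-0.0, 0.838, 0.546, -0.0]
contact_force: [-1.2, 0.1, -0.7]
opening: 0.621
grasp_force: 63.0
t 6.53 p [ 608.2 -270.6  151.6] phi -23.8 j6 1.57 open 0.621 grip 63.0 F [-1.2  0.1 -0.7]
[-0.0032 -0.001   0.1116] [-0.001 -0.     0.003]
```

```bash
python3 -m crank '[[-0.001,0,0.01,0,0,0,1],[-0.002,-0.001,0.03,0,0,0,1],[-0.003,-0.001,0.05,0,0,0,1],[-0.003,-0.001,0.07,0,0,0,1],[-0.003,-0.001,0.09,0,0,0,1],[-0.003,-0.001,0.105,0,0,0,1],[-0.003,-0.001,0.115,0,0,0,1],[-0.003,-0.001,0.12,0,0,0,1]]' && python3 go.py 606 -273 19 -24
python3 - <<'E'
from h import *
snap("side","pics/jar2.png")
im=cv2.imread("pics/jar2.png");cv2.imwrite("pics/jar2c.png",cv2.resize(im[220:420,270:470],None,fx=3,fy=3))
E
```

```text
time: 7.52
ee_pos: [0.6063, -0.273, 0.0314]
ee_rot: [-0.0, 0.838, 0.546, -0.0]
contact_force: [0.2, -0.6, -1.3]
opening: 0.624
grasp_force: 63.0
t 7.53 p [ 606.3 -273.    31.4] phi -23.8 j6 1.56 open 0.624 grip 63.0 F [ 0.2 -0.6 -1.3]
[-0.0001 -0.0003  0.0124] [-0.     0.     0.003]
```

View pics/jar2c.png

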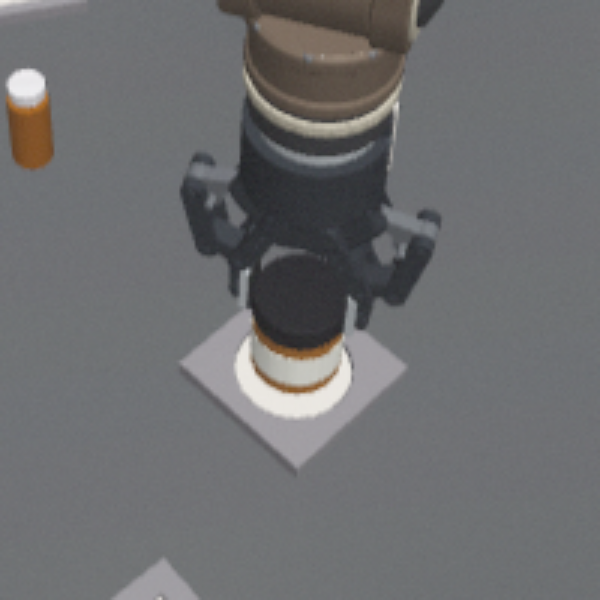

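The jar is upright and centred over the large recess, with its foot at (297,385) in the crop. Next I'll lower it slowly.

```bash
python3 -m crank '[[0,0,0.003,0,0,0,1],[0,0,0.006,0,0,0,1],[0,0,0.008,0,0,0,1],[0,0,0.01,0,0,0,1],[0,0,0.0115,0,0,0,1],[0,0,0.0115,0,0,0,1]]' && python3 -m crank '[[0,0,0.001,0,0,0,1],[0,0,0.0015,0,0,0,1],[0,0,0.0015,0,0,0,1]]'
```

```text
time: 8.32
ee_pos: [0.6063, -0.2733, 0.0202]
ee_rot: [-0.0, 0.838, 0.546, -0.0]
contact_force: [-0.2, -1.0, -0.8]
opening: 0.619
grasp_force: 63.0
time: 8.7
ee_pos: [0.6063, -0.2733, 0.0189]
ee_rot: [-0.0, 0.838, 0.546, -0.0]
contact_force: [0.9, 0.7, -0.9]
opening: 0.616
grasp_force: 63.0
```

```bash
python3 -m crank '[[0,0,0.001,0,0,0,1],[0,0,0.001,0,0,0,1]]' && python3 -m crank '[[0,0,0.001,0,0,0,1],[0,0,0.001,0,0,0,1]]'
```

```text
time: 8.95
ee_pos: [0.6065, -0.2733, 0.0181]
ee_rot: [0.0, 0.838, 0.546, 0.0]
contact_force: [-0.3, 0.5, -0.0]
opening: 0.619
grasp_force: 63.3
time: 9.2
ee_pos: [0.6065, -0.2733, 0.018]
ee_rot: [0.0, 0.838, 0.546, 0.0]
contact_force: [-2.9, -0.1, 6.1]
opening: 0.618
grasp_force: 63.7
```

Contact with the floor. Releasing and rising.

```bash
python3 -m crank '[[0,0,0,0,0,0,0.4],[0,0,0,0,0,0,0.3],[0,0,0,0,0,0,0.2],[0,0,0,0,0,0,0],[0,0,0,0,0,0,0],[0,0,0,0,0,0,0],[0,0,0,0,0,0,0]]' && python3 -m crank '[[0,0,-0.015,0,0,0,0],[0,0,-0.04,0,0,0,0],[0,0,-0.08,0,0,0,0],[0,0,-0.12,0,0,0,0],[0,0,-0.15,0,0,0,0],[0,0,-0.165,0,0,0,0],[0,0,-0.165,0,0,0,0]]' && python3 go.py 668 -108 183 8 668 -108 20 8
```

```text
time: 10.07
ee_pos: [0.6064, -0.2733, 0.0169]
ee_rot: [0.0, 0.838, 0.546, 0.0]
contact_force: [0.3, -0.5, 0.3]
opening: 1.001
grasp_force: 0.0
time: 10.95
ee_pos: [0.6069, -0.2735, 0.1832]
ee_rot: [0.001, 0.838, 0.546, 0.001]
contact_force: [-0.2, 0.2, -0.1]
opening: 1.002
grasp_force: 0.0
t 10.95 p [ 606.9 -273.5  183.2] phi -23.8 j6 1.56 open 1.002 grip 0.0 F [-0.2  0.2 -0.1]
[ 1.761e-01 -1.100e-02  1.000e-04] [ 0.002  0.001 -0.556]
[ 0.1761 -0.0114  0.1631] [ 0.002  0.001 -0.556]
```

```bash
python3 -m crank '[[0.03,-0.002,0,0,0,-0.1,0],[0.07,-0.004,0,0,0,-0.22,0],[0.11,-0.007,0,0,0,-0.36,0],[0.145,-0.009,0,0,0,-0.48,0],[0.17,-0.011,0,0,0,-0.556,0],[0.176,-0.011,0,0,0,-0.556,0],[0.176,-0.011,0,0,0,-0.556,0],[0.176,-0.011,0,0,0,-0.556,0]]' && python3 go.py 668 -108 20 8
```

```text
time: 11.95
ee_pos: [0.667, -0.1089, 0.1815]
ee_rot: [-0.0, 0.657, 0.754, -0.0]
contact_force: [-0.2, -0.2, -0.5]
opening: 0.998
grasp_force: 0.0
t 11.95 p [ 667.  -108.9  181.5] phi 7.9 j6 1.27 open 0.998 grip 0.0 F [-0.2 -0.2 -0.5]
[0.0008 0.0012 0.1615] [-0.001  0.    -0.001]
```

```bash
python3 -m crank '[[0.001,0.001,0.02,0,0,0,0],[0.001,0.001,0.05,0,0,0,0],[0.001,0.001,0.08,0,0,0,0],[0.001,0.001,0.11,0,0,0,0],[0.001,0.001,0.135,0,0,0,0],[0.001,0.001,0.15,0,0,0,0],[0.001,0.001,0.16,0,0,0,0],[0.001,0.001,0.16,0,0,0,0]]' && python3 -m crank '[[0,0,0,0,0,0,0.1],[0,0,0,0,0,0,0.2],[0,0,0,0,0,0,0.3],[0,0,0,0,0,0,0.4],[0,0,0,0,0,0,0.6],[0,0,0,0,0,0,0.8],[0,0,0,0,0,0,1],[0,0,0,0,0,0,1]]' && python3 -m crank '[[0,0,-0.005,0,0,0,1],[0,0,-0.02,0,0,0,1],[0,0,-0.04,0,0,0,1],[0,0,-0.065,0,0,0,1],[0,0,-0.09,0,0,0,1],[0,0,-0.12,0,0,0,1],[0,0,-0.145,0,0,0,1],[0,0,-0.155,0,0,0,1]]' && python3 go.py 505 -449 178 -56 505 -449 40 -56
```

```text
time: 12.95
ee_pos: [0.6681, -0.107, 0.0217]
ee_rot: [-0.0, 0.656, 0.755, -0.0]
contact_force: [-0.4, 0.8, 0.1]
opening: 1.0
grasp_force: 0.0
time: 13.95
ee_pos: [0.6688, -0.1067, 0.0225]
ee_rot: [0.001, 0.656, 0.755, 0.0]
contact_force: [0.1, 0.8, 5.1]
opening: 0.514
grasp_force: 61.9
time: 14.95
ee_pos: [0.6688, -0.1068, 0.1792]
ee_rot: [0.001, 0.656, 0.755, 0.001]
contact_force: [0.3, -0.8, -1.6]
opening: 0.517
grasp_force: 61.3
t 14.95 p [ 668.8 -106.8  179.2] phi 8.0 j6 1.27 open 0.517 grip 61.3 F [ 0.3 -0.8 -1.6]
[-0.316  -0.2099  0.0009] [ 3.000e-03 -1.000e-03  1.117e+00]
[-0.3159 -0.2103  0.1389] [ 3.000e-03 -1.000e-03  1.117e+00]
```

```bash
python3 -m crank '[[-0.012,-0.008,0,0,0,0.05,1],[-0.04,-0.027,0,0,0,0.15,1],[-0.075,-0.05,0,0,0,0.27,1],[-0.11,-0.073,0,0,0,0.39,1],[-0.145,-0.097,0,0,0,0.51,1],[-0.18,-0.12,0,0,0,0.63,1],[-0.215,-0.143,0,0,0,0.75,1],[-0.245,-0.163,0,0,0,0.86,1]]' && python3 go.py 505 -449 178 -56
```

```text
time: 15.95
ee_pos: [0.5388, -0.3737, 0.1753]
ee_rot: [-0.001, 0.912, 0.41, -0.001]
contact_force: [-0.6, 0.0, -0.9]
opening: 0.516
grasp_force: 61.3
t 15.95 p [ 538.8 -373.7  175.3] phi -41.6 j6 1.69 open 0.516 grip 61.3 F [-0.6  0.  -0.9]
[-0.0787  0.0247 -0.0027] [-0.002  0.001  0.251]
```

```bash
python3 -m crank '[[-0.025,0.008,-0.001,0,0,0.08,1],[-0.048,0.015,-0.002,0,0,0.16,1],[-0.067,0.021,-0.002,0,0,0.22,1],[-0.076,0.024,-0.002,0,0,0.25,1],[-0.078,0.0245,-0.002,0,0,0.251,1],[-0.078,0.0245,-0.002,0,0,0.251,1],[-0.078,0.0245,-0.002,0,0,0.251,1]]' && python3 go.py 505 -449 41 -56
```

```text
time: 16.82
ee_pos: [0.5085, -0.4462, 0.179]
ee_rot: [-0.0, 0.955, 0.296, 0.0]
contact_force: [-0.0, 0.3, -1.0]
opening: 0.523
grasp_force: 61.3
t 16.82 p [ 508.5 -446.2  179. ] phi -55.6 j6 1.82 open 0.523 grip 61.3 F [-0.   0.3 -1. ]
[-0.0045  0.0004  0.138 ] [ 0.    -0.     0.008]
```

```bash
python3 -m crank '[[-0.001,0,0.015,0,0,0.008,1],[-0.003,0,0.04,0,0,0.008,1],[-0.004,0,0.065,0,0,0.008,1],[-0.0045,0,0.09,0,0,0.008,1],[-0.0045,0,0.11,0,0,0.008,1],[-0.0045,0,0.125,0,0,0.008,1],[-0.0045,0,0.135,0,0,0.008,1],[-0.0045,0,0.138,0,0,0.008,1]]' && python3 go.py 505 -449 28 -56
python3 - <<'E'
from h import *
snap("side","pics/bot2.png")
im=cv2.imread("pics/bot2.png");cv2.imwrite("pics/bot2c.png",cv2.resize(im[280:480,220:420],None,fx=3,fy=3))
E
```

```text
time: 17.82
ee_pos: [0.5042, -0.4492, 0.0403]
ee_rot: [-0.0, 0.957, 0.292, -0.0]
contact_force: [0.7, 0.1, -1.3]
opening: 0.517
grasp_force: 61.3
t 17.82 p [ 504.2 -449.2   40.3] phi -56.1 j6 1.82 open 0.517 grip 61.3 F [ 0.7  0.1 -1.3]
[0.0008 0.0003 0.0123] [-0.001  0.    -0.002]
```

View pics/bot2c.png

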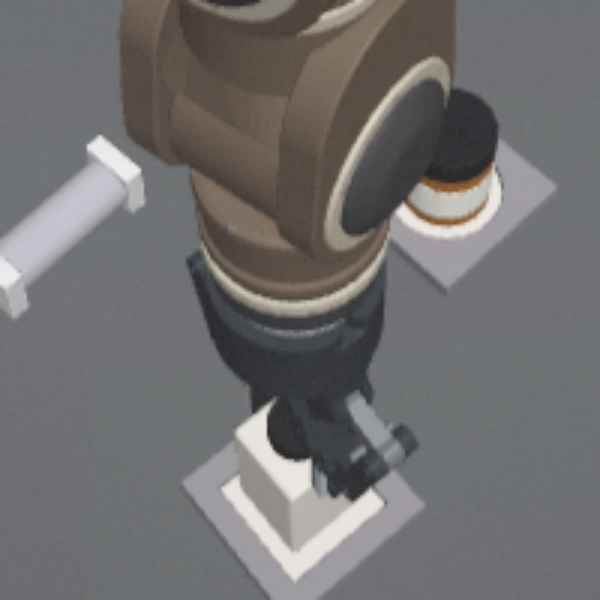

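The bottle is square with its recess, with its near bottom corner at (297,545) and the recess corner at (297,580) in the crop. The jar sits well in its own recess at (450,190). Lowering the bottle.

```bash
python3 -m crank '[[0.001,0,0.003,0,0,0,1],[0.001,0,0.006,0,0,0,1],[0.001,0,0.008,0,0,0,1],[0.001,0,0.01,0,0,0,1],[0.001,0,0.0115,0,0,0,1],[0.001,0,0.0115,0,0,0,1]]' && python3 -m crank '[[0,0,0.001,0,0,0,1],[0,0,0.0015,0,0,0,1],[0,0,0.0015,0,0,0,1]]'
```

```text
time: 18.62
ee_pos: [0.5051, -0.4488, 0.0292]
ee_rot: [-0.0, 0.957, 0.292, -0.0]
contact_force: [0.2, -0.3, -1.8]
opening: 0.515
grasp_force: 61.3
time: 19.0
ee_pos: [0.5051, -0.4488, 0.0278]
ee_rot: [-0.0, 0.957, 0.292, -0.0]
contact_force: [-0.1, -0.6, -0.9]
opening: 0.517
grasp_force: 61.3
```

```bash
python3 -m crank '[[0,0,0.001,0,0,0,1],[0,0,0.001,0,0,0,1]]' && python3 -m crank '[[0,0,0.0005,0,0,0,1],[0,0,0.001,0,0,0,1]]'
```

```text
time: 19.25
ee_pos: [0.5053, -0.449, 0.0275]
ee_rot: [0.0, 0.957, 0.292, 0.0]
contact_force: [-0.6, 0.5, 2.4]
opening: 0.518
grasp_force: 61.8
time: 19.5
ee_pos: [0.5054, -0.449, 0.0274]
ee_rot: [0.001, 0.957, 0.292, 0.0]
contact_force: [-2.6, 2.2, 11.1]
opening: 0.517
grasp_force: 62.6
```

```bash
python3 -m crank '[[0,0,0,0,0,0,0.5],[0,0,0,0,0,0,0.4],[0,0,0,0,0,0,0.2],[0,0,0,0,0,0,0],[0,0,0,0,0,0,0],[0,0,0,0,0,0,0],[0,0,0,0,0,0,0]]' && python3 -m crank '[[0,0,-0.015,0,0,0,0],[0,0,-0.04,0,0,0,0],[0,0,-0.08,0,0,0,0],[0,0,-0.12,0,0,0,0],[0,0,-0.14,0,0,0,0],[0,0,-0.155,0,0,0,0],[0,0,-0.155,0,0,0,0]]' && python3 go.py 378 -282.5 140 -48.1 378 -282.5 5 -48.1
```

```text
time: 20.38
ee_pos: [0.5052, -0.4488, 0.0258]
ee_rot: [-0.0, 0.957, 0.292, -0.0]
contact_force: [0.2, -0.5, -0.3]
opening: 1.0
grasp_force: 0.0
time: 21.25
ee_pos: [0.5056, -0.4492, 0.1824]
ee_rot: [0.001, 0.957, 0.292, 0.001]
contact_force: [-0.0, 0.4, 0.1]
opening: 1.0
grasp_force: 0.0
t 21.25 p [ 505.6 -449.2  182.4] phi -56.1 j6 1.82 open 1.0 grip 0.0 F [-0.   0.4  0.1]
[-0.0129 -0.2097  0.0419] [ 0.002 -0.    -0.139]
[-0.013  -0.21    0.1769] [ 0.002 -0.    -0.139]
```

```bash
python3 -m crank '[[-0.002,-0.03,0.005,0,0,-0.03,0],[-0.005,-0.075,0.015,0,0,-0.06,0],[-0.008,-0.12,0.025,0,0,-0.09,0],[-0.01,-0.165,0.033,0,0,-0.12,0],[-0.012,-0.195,0.04,0,0,-0.139,0],[-0.013,-0.209,0.042,0,0,-0.139,0],[-0.013,-0.21,0.042,0,0,-0.139,0],[-0.013,-0.21,0.042,0,0,-0.139,0]]' && python3 go.py 378 -282.5 5 -48.1
```

```text
time: 22.25
ee_pos: [0.378, -0.2826, 0.139]
ee_rot: [0.0, 0.934, 0.357, 0.0]
contact_force: [0.3, -0.1, 0.5]
opening: 1.004
grasp_force: 0.0
t 22.25 p [ 378.  -282.6  139. ] phi -48.1 j6 1.77 open 1.004 grip 0.0 F [ 0.3 -0.1  0.5]
[ 0.     -0.0002  0.134 ] [ 0.001 -0.    -0.001]
```

```bash
python3 -m crank '[[0,0,0.02,0,0,0,0],[0,0,0.045,0,0,0,0],[0,0,0.07,0,0,0,0],[0,0,0.095,0,0,0,0],[0,0,0.115,0,0,0,0],[0,0,0.127,0,0,0,0],[0,0,0.133,0,0,0,0],[0,0,0.133,0,0,0,0]]' && python3 -m crank '[[0,0,0,0,0,0,0.15],[0,0,0,0,0,0,0.3],[0,0,0,0,0,0,0.4],[0,0,0,0,0,0,0.5],[0,0,0,0,0,0,0.65],[0,0,0,0,0,0,0.8],[0,0,0,0,0,0,1],[0,0,0,0,0,0,1]]' && python3 -m crank '[[0,0,0,0,0,0,1],[0,0,0,0,0,0,1]]' && python3 -m crank '[[0,0,-0.003,0,0,0,1],[0,0,-0.01,0,0,0,1],[0,0,-0.02,0,0,0,1],[0,0,-0.03,0,0,0,1],[0,0,-0.035,0,0,0,1],[0,0,-0.035,0,0,0,1]]'
python3 - <<'E'
from h import *
snap("side","pics/car1.png")
im=cv2.imread("pics/car1.png");cv2.imwrite("pics/car1c.png",cv2.resize(im[220:420,140:340],None,fx=3,fy=3))
E
python3 go.py
```

```text
time: 23.25
ee_pos: [0.3774, -0.2821, 0.0059]
ee_rot: [-0.0, 0.934, 0.357, -0.0]
contact_force: [-0.2, 0.8, 0.6]
opening: 0.999
grasp_force: 0.0
time: 24.25
ee_pos: [0.3772, -0.2818, 0.0059]
ee_rot: [-0.0, 0.934, 0.357, -0.0]
contact_force: [-0.0, 0.1, 0.1]
opening: -0.003
grasp_force: 0.0
time: 24.5
ee_pos: [0.3772, -0.2818, 0.0059]
ee_rot: [-0.0, 0.934, 0.357, -0.0]
contact_force: [-0.9, 0.3, 0.3]
opening: -0.001
grasp_force: 0.0
time: 25.25
ee_pos: [0.3776, -0.282, 0.0415]
ee_rot: [0.0, 0.934, 0.357, 0.0]
contact_force: [0.4, 0.7, -0.4]
opening: 0.001
grasp_force: 0.0
t 25.3 p [ 377.3 -281.9   41. ] phi -48.1 j6 1.77 open 0.001 grip 0.0 F [-0.9 -0.2 -0.4]
```

View pics/car1c.png

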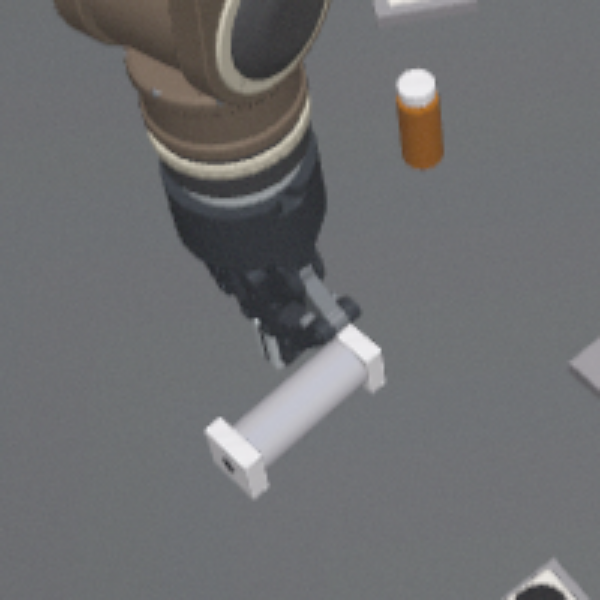

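The gripper closed fully on nothing and is behind the cartridge, near the far block at (340,340) in the crop. I'll measure the cartridge again in both views.

Run:
```python
from h import *
import pickle
D0=pickle.load(open("d0.pkl","rb"))
D1={n:snap(n,f"pics/{n}c1.png") for n in("top","side")}
print(D1["side"]["world_to_cam"]-D0["side"]["world_to_cam"])
for t,D in(("old",D0),("new",D1)):
  for n,(u0,v0,u1,v1) in(("top",(405,270,490,350)),("side",(195,310,300,400))):
    d=D[n];V=d["color"].max(2);m=np.zeros(V.shape,np.uint8);m[v0:v1,u0:u1]=(V>205)[v0:v1,u0:u1]
    for c in cv2.findContours(m,0,1)[0]:
      if cv2.contourArea(c)>15:
        M=cv2.moments(c);u,v=M["m10"]/M["m00"],M["m01"]/M["m00"];print(t,n,round(u),round(v),cv2.contourArea(c),np.round(ray(d,u,v,.034)*1000))
print(proj(D1["top"],r.read_state()["ee_pos"]),proj(D1["side"],r.read_state()["ee_pos"]))
im=cv2.imread("pics/topc1.png");cv2.imwrite("pics/car2c.png",cv2.resize(im[230:380,380:530],None,fx=4,fy=4))
```

```text
[[0. 0. 0. 0.]
 [0. 0. 0. 0.]
 [0. 0. 0. 0.]
 [0. 0. 0. 0.]]
old top 462 327 74.5 [ 344. -313.   34.]
old top 431 296 76.5 [ 412. -252.   34.]
old side 217 367 107.5 [ 344. -312.   34.]
old side 243 350 36.0 [ 386. -283.   34.]
old side 258 333 94.0 [ 412. -251.   34.]
new top 431 296 76.5 [ 412. -252.   34.]
new side 228 360 201.5 [ 361. -301.   34.]
new side 259 334 71.0 [ 415. -254.   34.]
[447.01948754 311.83332658] [237.00338814 347.50877807]
```

View pics/car2c.png

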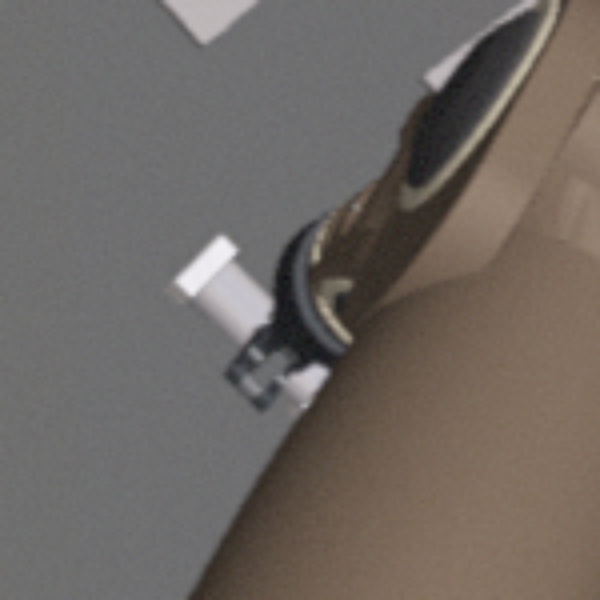

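```bash
python3 -m crank '[[0,0,-0.03,0,0,0,1],[0,0,-0.06,0,0,0,1],[0,0.05,-0.06,0,0,0,1],[0,0.1,-0.06,0,0,0,1],[0,0.1,-0.06,0,0,0,1]]'
python3 - <<'E'
from h import *
d=snap("side","pics/f.png");im=cv2.imread("pics/f.png")
p=r.read_state()["ee_pos"];print(p)
u,v=proj(d,p).astype(int);print(u,v)
c=cv2.resize(im[v-60:v+60,u-60:u+60],None,fx=5,fy=5,interpolation=cv2.INTER_CUBIC)
for dz in(0,.019,.04):
    a,b=proj(d,p+[0,0,dz]);cv2.drawMarker(c,(int((a-u+60)*5),int((b-v+60)*5)),(0,0,255),cv2.MARKER_CROSS,14,1)
cv2.imwrite("pics/fc.png",c)
E
```

```text
time: 26.02
ee_pos: [0.4454, -0.358, 0.0992]
ee_rot: [-0.0, 0.934, 0.357, -0.0]
contact_force: [-0.6, 0.6, -0.4]
opening: -0.001
grasp_force: 0.0
[ 0.44407501 -0.35661887  0.09940992]
275 365
```

View pics/fc.png

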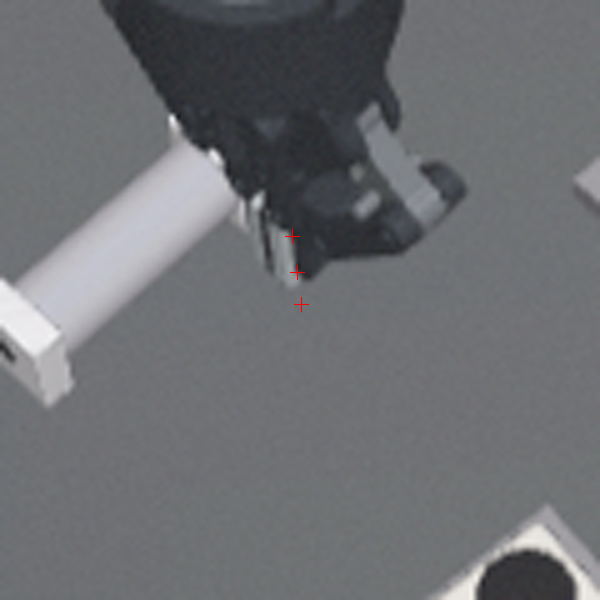

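The fingers really are shut here. The visible tips end about 12 mm above the reported TCP (cross at (300,305), tips at about (292,283)). I'll find where the tips end by lowering the shut fingers onto bare bench.

```bash
python3 -m crank '[[0,0,0.03,0,0,0,1],[0,0,0.06,0,0,0,1],[0,0,0.08,0,0,0,1],[0,0,0.092,0,0,0,1],[0,0,0.096,0,0,0,1],[0,0,0.096,0,0,0,1]]' | head -4 && python3 -m crank '[[0,0,0.002,0,0,0,1],[0,0,0.002,0,0,0,1]]' | grep -E 'pos|force'
python3 - <<'E'
from h import *
d=snap("side","pics/g.png");im=cv2.imread("pics/g.png")
p=r.read_state()["ee_pos"];u,v=proj(d,p).astype(int)
c=cv2.resize(im[v-50:v+30,u-40:u+40],None,fx=7,fy=7,interpolation=cv2.INTER_CUBIC)
for dz in(0,.019,.04):
    a,b=proj(d,p+[0,0,dz]);cv2.drawMarker(c,(int((a-u+40)*7),int((b-v+50)*7)),(0,0,255),cv2.MARKER_CROSS,14,1)
cv2.imwrite("pics/gc.png",c)
E
```

```text
time: 26.82
ee_pos: [0.444, -0.3562, 0.0054]
ee_rot: [0.0, 0.934, 0.357, 0.0]
contact_force: [0.1, 0.8, 0.3]
ee_pos: [0.4442, -0.3564, 0.0033]
contact_force: [-0.4, 0.2, 0.4]
grasp_force: 0.0
```

View pics/gc.png

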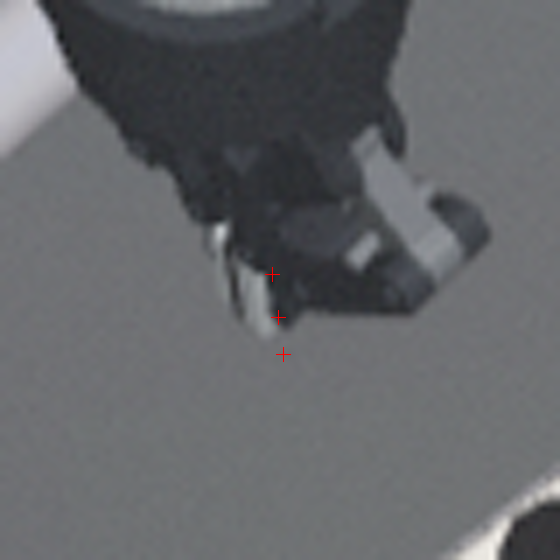

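```bash
for i in 1; do python3 -m crank '[[0,0,0.002,0,0,0,1],[0,0,0.004,0,0,0,1],[0,0,0.004,0,0,0,1]]' | grep -E 'pos|contact' && python3 -m crank '[[0,0,0.002,0,0,0,1],[0,0,0.003,0,0,0,1],[0,0,0.003,0,0,0,1]]'| grep -E 'pos|contact'; done
```

```text
ee_pos: [0.4438, -0.3561, -0.0014]
contact_force: [0.2, 0.5, -0.7]
ee_pos: [0.4439, -0.3562, -0.0043]
contact_force: [0.2, -0.1, 0.1]
```

```bash
python3 -m crank '[[0,0,0.002,0,0,0,1],[0,0,0.003,0,0,0,1],[0,0,0.003,0,0,0,1]]' | grep -E 'pos|contact' ; python3 -m crank '[[0,0,0.002,0,0,0,1],[0,0,0.003,0,0,0,1],[0,0,0.003,0,0,0,1]]'| grep -E 'pos|contact';python3 -m crank '[[0,0,0.001,0,0,0,1],[0,0,0.002,0,0,0,1],[0,0,0.002,0,0,0,1]]'| grep -E 'pos|contact'
```

```text
ee_pos: [0.4439, -0.3562, -0.0072]
contact_force: [0.1, 0.4, -0.1]
ee_pos: [0.4439, -0.3562, -0.0102]
contact_force: [0.2, -0.3, 0.8]
ee_pos: [0.4439, -0.3562, -0.0122]
contact_force: [-0.5, 0.3, -0.2]
```

```bash
python3 -m crank '[[0,0,0.001,0,0,0,1],[0,0,0.002,0,0,0,1],[0,0,0.002,0,0,0,1]]' | grep -E 'pos|contact' ; python3 -m crank '[[0,0,0.001,0,0,0,1],[0,0,0.002,0,0,0,1],[0,0,0.002,0,0,0,1]]'| grep -E 'pos|contact';python3 -m crank '[[0,0,0.001,0,0,0,1],[0,0,0.002,0,0,0,1],[0,0,0.002,0,0,0,1]]'| grep -E 'pos|contact'
```

```text
ee_pos: [0.4439, -0.3562, -0.0142]
contact_force: [-0.1, -0.1, 0.1]
ee_pos: [0.4439, -0.3562, -0.0162]
contact_force: [0.4, -0.5, 0.1]
ee_pos: [0.4439, -0.3562, -0.0182]
contact_force: [-0.0, 0.4, 0.1]
```

```bash
for i in a; do python3 -m crank '[[0,0,0.001,0,0,0,1],[0,0,0.002,0,0,0,1],[0,0,0.002,0,0,0,1]]' | grep -E 'pos|contact' ; done; python3 -m crank '[[0,0,0.001,0,0,0,1],[0,0,0.002,0,0,0,1],[0,0,0.002,0,0,0,1]]'| grep -E 'pos|contact';python3 -m crank '[[0,0,0.001,0,0,0,1],[0,0,0.002,0,0,0,1],[0,0,0.002,0,0,0,1]]'| grep -E 'pos|contact'
```

```text
ee_pos: [0.4439, -0.3562, -0.0202]
contact_force: [0.2, -0.2, 0.1]
ee_pos: [0.4439, -0.3562, -0.0222]
contact_force: [-0.8, 0.3, 0.2]
ee_pos: [0.4439, -0.3562, -0.0242]
contact_force: [-0.5, -0.5, 0.4]
```

Run:
```python
from h import *
d=snap("side","pics/g2.png");im=cv2.imread("pics/g2.png")
p=r.read_state()["ee_pos"];u,v=proj(d,p).astype(int)
c=cv2.resize(im[v-60:v+30,u-45:u+45],None,fx=6,fy=6,interpolation=cv2.INTER_CUBIC)
for z in(0,.02,.04):
    a,b=proj(d,[p[0],p[1],z]);cv2.drawMarker(c,(int((a-u+45)*6),int((b-v+60)*6)),(0,0,255),cv2.MARKER_CROSS,14,1)
cv2.imwrite("pics/g2c.png",c)
```

```text
(no output)
```

View pics/g2c.png

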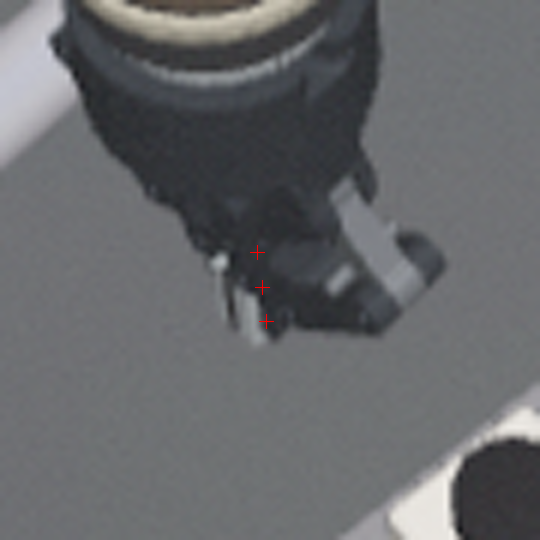

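Allowing for the 22 mm pad width, the tips are about 25 mm above the reported TCP, which explains closing above the barrel. Lowering a bit more to find contact.

```bash
python3 -m crank '[[0,0,0.001,0,0,0,1],[0,0,0.002,0,0,0,1],[0,0,0.002,0,0,0,1]]' | grep -E 'pos|contact' ; python3 -m crank '[[0,0,0.001,0,0,0,1],[0,0,0.0015,0,0,0,1],[0,0,0.0015,0,0,0,1]]'| grep -E 'pos|contact';python3 -m crank '[[0,0,0.001,0,0,0,1],[0,0,0.0015,0,0,0,1],[0,0,0.0015,0,0,0,1]]'| grep -E 'pos|contact'
```

```text
ee_pos: [0.4439, -0.3562, -0.0262]
contact_force: [0.2, -0.1, -0.5]
ee_pos: [0.4439, -0.3562, -0.0277]
contact_force: [0.1, 0.3, 0.3]
ee_pos: [0.4439, -0.3562, -0.0292]
contact_force: [-0.5, -0.2, -0.7]
```

```bash
python3 -m crank '[[0,0,0.001,0,0,0,1],[0,0,0.0015,0,0,0,1],[0,0,0.0015,0,0,0,1]]' | grep -E 'pos|contact' ; python3 -m crank '[[0,0,0.001,0,0,0,1],[0,0,0.0015,0,0,0,1],[0,0,0.0015,0,0,0,1]]'| grep -E 'pos|contact';python3 -m crank '[[0,0,0.001,0,0,0,1],[0,0,0.0015,0,0,0,1],[0,0,0.0015,0,0,0,1]]'| grep -E 'pos|contact'
```

```text
ee_pos: [0.4439, -0.3562, -0.0307]
contact_force: [-0.4, -0.9, -0.9]
ee_pos: [0.4439, -0.3562, -0.0322]
contact_force: [0.1, -0.0, 0.0]
ee_pos: [0.4439, -0.3562, -0.0337]
contact_force: [-0.3, 0.0, 0.4]
```

```bash
python3 -m crank '[[0,0,0.001,0,0,0,1],[0,0,0.0015,0,0,0,1],[0,0,0.0015,0,0,0,1]]' | grep -E 'pos|contact' ; python3 -m crank '[[0,0,0.001,0,0,0,1],[0,0,0.0015,0,0,0,1],[0,0,0.0015,0,0,0,1]]'| grep -E 'pos|contact';python3 -m crank '[[0,0,0.001,0,0,0,1],[0,0,0.0015,0,0,0,1],[0,0,0.0015,0,0,0,1]]'| grep -E 'pos|contact'
python3 - <<'E'
from h import *
d=snap("side","pics/g3.png");im=cv2.imread("pics/g3.png")
p=r.read_state()["ee_pos"];u,v=proj(d,[p[0],p[1],0]).astype(int)
c=cv2.resize(im[v-50:v+40,u-45:u+45],None,fx=6,fy=6,interpolation=cv2.INTER_CUBIC)
for z in(0,.02,.04):
    a,b=proj(d,[p[0],p[1],z]);cv2.drawMarker(c,(int((a-u+45)*6),int((b-v+50)*6)),(0,0,255),cv2.MARKER_CROSS,14,1)
cv2.imwrite("pics/g3c.png",c)
E
```

```text
ee_pos: [0.4441, -0.3564, -0.0343]
contact_force: [-2.1, 0.9, 5.3]
ee_pos: [0.4441, -0.3564, -0.0344]
contact_force: [-5.3, 4.4, 16.7]
ee_pos: [0.4442, -0.3565, -0.0344]
contact_force: [-8.0, 6.3, 27.3]
```

View pics/g3c.png

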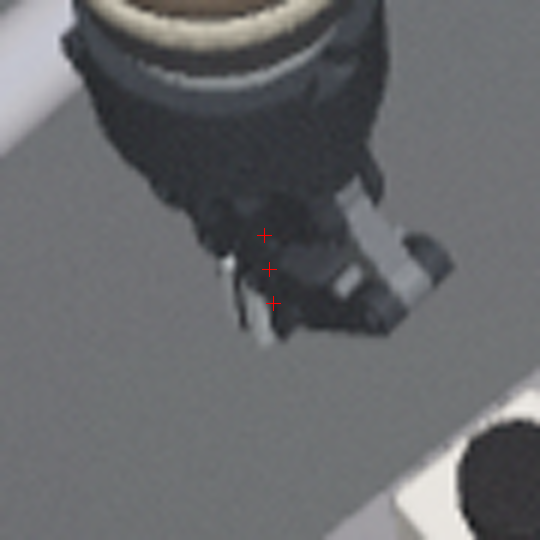

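The bench contact comes at a TCP reading of −34 mm, so the fingertips really end about 34 mm above the reported TCP. In the picture they also look a few mm off the crosses, along +y of the tool. I'll raise the arm, then measure how the jar and bottle landed to find that lateral offset.

```bash
python3 -m crank '[[0,0,-0.03,0,0,0,0.5],[0,0,-0.08,0,0,0,0],[0,-0.03,-0.12,0,0,0,0],[0,-0.06,-0.14,0,0,0,0],[0,-0.1,-0.14,0,0,0,0],[0,-0.1,-0.14,0,0,0,0]]' >/dev/null; python3 go.py 378 -282.5 100 -48.1
cat > meas.py <<'E'
from h import *
T=snap("top","pics/tt.png");S=snap("side","pics/ss.png")
def comp(d,mask,p,w):
    u,v=proj(d,p).astype(int);m=np.zeros(mask.shape,np.uint8);m[v-w:v+w,u-w:u+w]=mask[v-w:v+w,u-w:u+w]
    return max(cv2.findContours(m,0,1)[0],key=cv2.contourArea)
for nm,p,z in(("jar",(.606,-.273),.071),("bot",(.505,-.449),.09)):
    for n,d in(("top",T),("side",S)):
        c=comp(d,d["color"].max(2)<(85 if nm=="jar" else 100),[*p,z],18 if nm=="jar" else 10)
        b=cv2.boundingRect(c);(u,v),_=cv2.minEnclosingCircle(c)
        print(nm,n,b,"circ",np.round(ray(d,u,v,z)[:2]*1000),"topmid",np.round(ray(d,b[0]+b[2]/2,b[1],z)[:2]*1000))
E
python3 meas.py
```

```text
t 35.48 p [ 375.8 -280.3  102.4] phi -48.1 j6 1.77 open 0.998 grip 0.0 F [ 0.5 -0.5  0.4]
[0.0002 0.0031 0.0024] [ 0. -0.  0.]
jar top (424, 202, 24, 16) circ [ 602. -269.] topmid [ 612. -271.]
jar side (354, 309, 32, 30) circ [ 605. -278.] topmid [ 611. -247.]
bot top (516, 235, 11, 16) circ [ 512. -437.] topmid [ 528. -440.]
bot side (311, 415, 19, 17) circ [ 504. -452.] topmid [ 506. -438.]
```

Both are well placed: the jar is about 4 mm out and the bottle 4 mm out. That puts the finger centre about 4 mm along +y of the tool from the TCP. I'm now regrasping the cartridge at the corrected height, TCP reading −28.

```bash
python3 -m crank '[[0,0,0.02,0,0,0,0],[0,0,0.045,0,0,0,0],[0,0,0.07,0,0,0,0],[0,0,0.095,0,0,0,0],[0,0,0.115,0,0,0,0],[0,0,0.125,0,0,0,0],[0,0,0.13,0,0,0,0],[0,0,0.13,0,0,0,0]]' && python3 -m crank '[[0,0,0,0,0,0,0.1],[0,0,0,0,0,0,0.2],[0,0,0,0,0,0,0.3],[0,0,0,0,0,0,0.4],[0,0,0,0,0,0,0.5],[0,0,0,0,0,0,0.55],[0,0,0,0,0,0,0.6],[0,0,0,0,0,0,0.65]]' && python3 -m crank '[[0,0,0,0,0,0,0.8],[0,0,0,0,0,0,1],[0,0,0,0,0,0,1]]'
```

```text
time: 36.58
ee_pos: [0.3775, -0.2821, -0.028]
ee_rot: [0.0, 0.934, 0.357, 0.0]
contact_force: [0.2, -0.1, 0.6]
opening: 0.999
grasp_force: 0.0
time: 37.58
ee_pos: [0.3772, -0.2818, -0.0279]
ee_rot: [0.0, 0.934, 0.357, 0.0]
contact_force: [-0.5, 0.7, 4.0]
opening: 0.361
grasp_force: 38.2
time: 37.95
ee_pos: [0.3773, -0.2818, -0.0278]
ee_rot: [0.0, 0.934, 0.357, 0.0]
contact_force: [-1.0, 1.4, 6.1]
opening: 0.354
grasp_force: 59.1
```

```bash
python3 -m crank '[[0,0,-0.004,0,0,0,1],[0,0,-0.015,0,0,0,1],[0,0,-0.035,0,0,0,1],[0,0,-0.06,0,0,0,1],[0,0,-0.085,0,0,0,1],[0,0,-0.11,0,0,0,1],[0,0,-0.13,0,0,0,1],[0,0,-0.138,0,0,0,1]]' && python3 go.py 455 109 110 7.3
```

```text
time: 38.95
ee_pos: [0.3778, -0.2822, 0.1115]
ee_rot: [0.001, 0.934, 0.357, 0.001]
contact_force: [-0.3, -0.4, -1.8]
opening: 0.352
grasp_force: 59.5
t 38.95 p [ 377.8 -282.2  111.5] phi -48.1 j6 1.77 open 0.352 grip 59.5 F [-0.3 -0.4 -1.8]
[ 0.3186 -0.2397  0.0011] [ 0.002  0.001 -0.967]
```

```bash
python3 -m crank '[[0.012,-0.009,0,0,0,-0.04,1],[0.038,-0.029,0,0,0,-0.12,1],[0.07,-0.053,0,0,0,-0.22,1],[0.105,-0.079,0,0,0,-0.32,1],[0.14,-0.105,0,0,0,-0.42,1],[0.175,-0.132,0,0,0,-0.52,1],[0.21,-0.158,0,0,0,-0.62,1],[0.24,-0.18,0,0,0,-0.72,1]]' && python3 go.py 455 109 110 7.3
```

```text
time: 39.95
ee_pos: [0.4348, 0.0148, 0.1088]
ee_rot: [-0.001, 0.746, 0.666, -0.001]
contact_force: [1.1, -0.2, -1.6]
opening: 0.345
grasp_force: 59.5
t 39.95 p [434.8  14.8 108.8] phi -6.5 j6 1.72 open 0.345 grip 59.5 F [ 1.1 -0.2 -1.6]
[ 0.0959  0.0094 -0.0012] [-0.002 -0.    -0.241]
```

```bash
python3 -m crank '[[0.03,0.003,0,0,0,-0.08,1],[0.058,0.006,0,0,0,-0.15,1],[0.08,0.008,0,0,0,-0.2,1],[0.092,0.009,0,0,0,-0.235,1],[0.096,0.009,0,0,0,-0.241,1],[0.096,0.009,0,0,0,-0.241,1],[0.096,0.009,0,0,0,-0.241,1]]' >/dev/null && python3 go.py 455 109 0 7.3
```

```text
t 40.83 p [456.1 106.1 109.9] phi 6.9 j6 1.68 open 0.353 grip 59.5 F [-0.2 -0.4 -2.1]
[ 0.003  -0.0007  0.1099] [-0.     0.    -0.007]
```

Down to about 17 mm above the floor, then a look.

```bash
python3 -m crank '[[0.001,0,0.015,0,0,-0.007,1],[0.002,-0.001,0.035,0,0,-0.007,1],[0.003,-0.001,0.055,0,0,-0.007,1],[0.003,-0.001,0.075,0,0,-0.007,1],[0.003,-0.001,0.095,0,0,-0.007,1],[0.003,-0.001,0.108,0,0,-0.007,1],[0.003,-0.001,0.115,0,0,-0.007,1],[0.003,-0.001,0.115,0,0,-0.007,1]]' >/dev/null && python3 go.py 455 109 -22 7.3
python3 - <<'E'
from h import *
T=snap("top","pics/t3.png");S=snap("side","pics/s3.png")
a=cv2.imread("pics/t3.png")[240:330,215:315];b=cv2.imread("pics/s3.png")[150:240,230:330]
cv2.imwrite("pics/car3c.png",np.hstack([cv2.resize(x,(400,360),interpolation=cv2.INTER_CUBIC) for x in(a,b)]))
E
```

```text
t 41.83 p [454.7 109.4  -5.4] phi 7.3 j6 1.68 open 0.35 grip 59.5 F [ 0.8  0.  -1.5]
[-0.0005  0.0003  0.0166] [-0.001  0.     0.   ]
```

View pics/car3c.png

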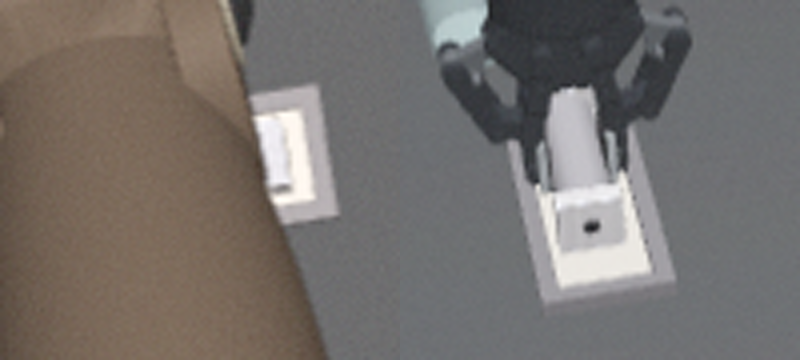

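In the side crop the cartridge hangs level and parallel to the recess. It sits about 4 mm toward −x and 3 mm toward −y (block at (592,220), recess end at (603,283)). I'll shift it and lower.

```bash
python3 -m crank '[[0.0015,0.002,0,0,0,0,1],[0.0025,0.004,0.003,0,0,0,1],[0.0025,0.004,0.007,0,0,0,1],[0.0025,0.004,0.011,0,0,0,1],[0.0025,0.004,0.014,0,0,0,1],[0.0025,0.004,0.0155,0,0,0,1],[0.0025,0.004,0.0155,0,0,0,1]]' && python3 -m crank '[[0,0,0.001,0,0,0,1],[0,0,0.0015,0,0,0,1],[0,0,0.0015,0,0,0,1]]'
```

```text
time: 42.8
ee_pos: [0.4584, 0.1125, -0.0207]
ee_rot: [-0.0, 0.66, 0.751, -0.0]
contact_force: [-0.6, -0.5, -1.4]
opening: 0.352
grasp_force: 59.5
time: 43.18
ee_pos: [0.4585, 0.1125, -0.0221]
ee_rot: [0.0, 0.66, 0.751, 0.0]
contact_force: [-0.3, 0.8, -0.9]
opening: 0.353
grasp_force: 59.5
```

```bash
python3 -m crank '[[0,0,0.0005,0,0,0,1],[0,0,0.001,0,0,0,1],[0,0,0.001,0,0,0,1]]' && python3 -m crank '[[0,0,0.0005,0,0,0,1],[0,0,0.0005,0,0,0,1]]'
```

```text
time: 43.55
ee_pos: [0.4586, 0.1125, -0.0228]
ee_rot: [0.0, 0.66, 0.751, 0.0]
contact_force: [-2.1, 0.2, 3.0]
opening: 0.354
grasp_force: 59.8
time: 43.8
ee_pos: [0.4586, 0.1125, -0.0228]
ee_rot: [0.0, 0.66, 0.751, 0.0]
contact_force: [-4.3, -1.1, 8.6]
opening: 0.352
grasp_force: 60.4
```

```bash
python3 -m crank '[[0,0,0,0,0,0,0.6],[0,0,0,0,0,0,0.5],[0,0,0,0,0,0,0.3],[0,0,0,0,0,0,0],[0,0,0,0,0,0,0],[0,0,0,0,0,0,0],[0,0,0,0,0,0,0]]' && python3 -m crank '[[0,0,-0.01,0,0,0,0],[0,0,-0.03,0,0,0,0],[0,0,-0.065,0,0,0,0],[0,0,-0.1,0,0,0,0],[0,0,-0.125,0,0,0,0],[0,0,-0.14,0,0,0,0],[0,0,-0.14,0,0,0,0]]' >/dev/null && python3 go.py 456.5 -87 115 -10.8 456.5 -87 -15 -10.8
```

```text
time: 44.68
ee_pos: [0.4585, 0.1125, -0.0236]
ee_rot: [-0.0, 0.66, 0.751, -0.0]
contact_force: [0.1, -0.4, -0.1]
opening: 1.002
grasp_force: 0.0
t 45.55 p [459.2 112.7 117.4] phi 7.3 j6 1.68 open 1.0 grip 0.0 F [0.7 1.1 0.1]
[-0.1977 -0.0281  0.0023] [ 0.002 -0.001  0.317]
[-0.1978 -0.0284  0.1323] [ 0.002 -0.001  0.317]
```

```bash
python3 -m crank '[[-0.03,-0.004,0,0,0,0.06,0],[-0.075,-0.01,0,0,0,0.14,0],[-0.12,-0.017,0,0,0,0.22,0],[-0.16,-0.023,0,0,0,0.28,0],[-0.188,-0.027,0.002,0,0,0.317,0],[-0.198,-0.028,0.002,0,0,0.317,0],[-0.198,-0.028,0.002,0,0,0.317,0],[-0.198,-0.028,0.002,0,0,0.317,0]]' >/dev/null && python3 go.py 456.5 -87 -15 -10.8
python3 - <<'E'
from h import *
S=snap("side","pics/s4.png");V=S["color"].max(2);Q=cv2.cvtColor(S["color"],cv2.COLOR_RGB2HSV)
m=np.zeros(V.shape,np.uint8);m[165:225,245:310]=(V>205)[165:225,245:310]
for c in cv2.findContours(m,0,1)[0]:
    if cv2.contourArea(c)>15:print(cv2.boundingRect(c),cv2.contourArea(c))
print([np.round(proj(S,p)) for p in([.459,.1095,.041],[.452,.161,.041],[.466,.058,.041])])
cv2.imwrite("pics/s4c.png",np.hstack([cv2.resize(cv2.imread("pics/s4.png")[150:290,215:355],(500,500),interpolation=cv2.INTER_CUBIC)]))
E
```

```text
t 46.55 p [455.9 -86.6 114.1] phi -10.8 j6 1.57 open 1.002 grip 0.0 F [0.6 0.3 0.2]
[-0.0003  0.0007  0.1291] [-0.001 -0.     0.001]
(264, 194, 28, 28) 425.0
[array([276., 190.]), array([272., 175.]), array([280., 206.])]
```

View pics/s4c.png

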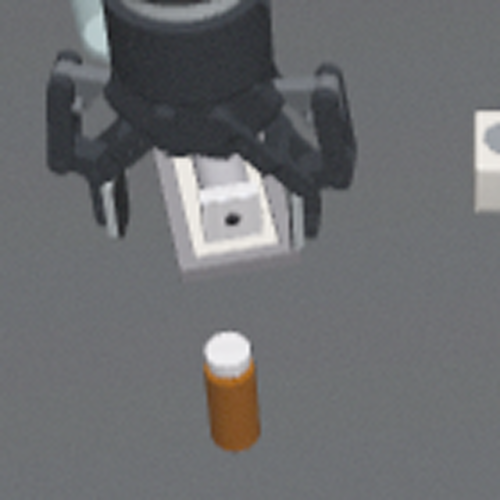

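The cartridge is seated in its recess at (232,220) in the crop, and the open fingers straddle the vial's axis. Checking the finger midpoint numerically.

Run:
```python
from h import *;import pickle
S=pickle.load(open("d0.pkl","rb"))["side"]
for dz in(.034,.047,.055):print(dz,proj(S,[.4559,-.0866,.114+dz]),np.round(ray(S,273.5,217,.114+dz)*1000))
```

```text
0.034 [274.24754385 219.32100732] [455. -80. 148.]
0.047 [273.72956583 214.28560468] [455. -93. 161.]
0.055 [273.40586342 211.1388071 ] [ 456. -101.  169.]
```

```bash
python3 -m crank '[[0,0.002,0.02,0,0,0,0],[0,0.002,0.045,0,0,0,0],[0,0.002,0.07,0,0,0,0],[0,0.002,0.095,0,0,0,0],[0,0.002,0.115,0,0,0,0],[0,0.002,0.125,0,0,0,0],[0,0.002,0.129,0,0,0,0],[0,0.002,0.129,0,0,0,0]]' && python3 -m crank '[[0,0,0,0,0,0,0.1],[0,0,0,0,0,0,0.2],[0,0,0,0,0,0,0.3],[0,0,0,0,0,0,0.4],[0,0,0,0,0,0,0.5],[0,0,0,0,0,0,0.55],[0,0,0,0,0,0,0.6],[0,0,0,0,0,0,0.65]]' && python3 -m crank '[[0,0,0,0,0,0,0.7],[0,0,0,0,0,0,0.8],[0,0,0,0,0,0,1],[0,0,0,0,0,0,1]]'
```

```text
time: 47.6
ee_pos: [0.4583, -0.0877, -0.0142]
ee_rot: [0.0, 0.771, 0.637, 0.0]
contact_force: [0.2, 0.6, 0.3]
opening: 1.002
grasp_force: 0.0
time: 48.6
ee_pos: [0.458, -0.0878, -0.0146]
ee_rot: [-0.0, 0.771, 0.637, -0.0]
contact_force: [0.5, -0.0, -0.8]
opening: 0.35
grasp_force: 0.0
time: 49.1
ee_pos: [0.4581, -0.0878, -0.0144]
ee_rot: [0.0, 0.771, 0.637, 0.0]
contact_force: [0.3, 1.2, 3.2]
opening: 0.316
grasp_force: 58.7
```

```bash
python3 -m crank '[[0,0,-0.004,0,0,0,1],[0,0,-0.015,0,0,0,1],[0,0,-0.035,0,0,0,1],[0,0,-0.06,0,0,0,1],[0,0,-0.085,0,0,0,1],[0,0,-0.11,0,0,0,1],[0,0,-0.13,0,0,0,1],[0,0,-0.138,0,0,0,1]]' && python3 go.py 488 449 123 42.6
```

```text
time: 50.1
ee_pos: [0.4587, -0.0879, 0.1251]
ee_rot: [0.001, 0.771, 0.637, 0.001]
contact_force: [0.4, -0.4, -1.6]
opening: 0.311
grasp_force: 58.9
t 50.1 p [458.7 -87.9 125.1] phi -10.8 j6 1.57 open 0.311 grip 58.9 F [ 0.4 -0.4 -1.6]
[ 0.5329 -0.0721  0.0019] [ 0.002  0.001 -0.933]
```

```bash
python3 -m crank '[[0.015,-0.002,0,0,0,-0.03,1],[0.045,-0.006,0,0,0,-0.08,1],[0.085,-0.011,0,0,0,-0.15,1],[0.125,-0.017,0,0,0,-0.22,1],[0.165,-0.022,0,0,0,-0.29,1],[0.205,-0.028,0,0,0,-0.36,1],[0.245,-0.033,0,0,0,-0.43,1],[0.285,-0.039,0,0,0,-0.5,1]]' >/dev/null && python3 go.py 488 449 123 42.6
```

```text
t 51.1 p [472.1 201.4 122.2] phi 18.1 j6 1.66 open 0.315 grip 58.9 F [ 0.7 -0.1 -0.5]
[ 0.2305  0.0919 -0.0009] [-0.002 -0.    -0.428]
```

```bash
python3 -m crank '[[0.035,0.014,0,0,0,-0.06,1],[0.07,0.028,0,0,0,-0.13,1],[0.105,0.042,0,0,0,-0.2,1],[0.14,0.056,0,0,0,-0.26,1],[0.175,0.07,0,0,0,-0.33,1],[0.205,0.082,0,0,0,-0.39,1],[0.224,0.089,0,0,0,-0.42,1],[0.23,0.092,0,0,0,-0.428,1]]' >/dev/null && python3 -m crank '[[0,0,0,0,0,0,1],[0,0,0,0,0,0,1]]' >/dev/null; python3 go.py 488 449 5 42.6
```

```text
t 52.35 p [490.2 445.8 123.3] phi 42.3 j6 1.57 open 0.313 grip 59.0 F [ 0.1 -0.8 -0.1]
[0.0039 0.0006 0.1183] [-0.001  0.    -0.005]
```

Lower to about 12 mm above the floor, then measure the vial over its recess.

```bash
python3 -m crank '[[0.001,0,0.015,0,0,0,1],[0.003,0.0005,0.035,0,0,0,1],[0.004,0.0005,0.055,0,0,0,1],[0.004,0.0005,0.075,0,0,0,1],[0.004,0.0005,0.095,0,0,0,1],[0.004,0.0005,0.11,0,0,0,1],[0.004,0.0005,0.118,0,0,0,1],[0.004,0.0005,0.12,0,0,0,1]]' >/dev/null; python3 go.py 488 449 -8 42.6
python3 - <<'E'
from h import *
S=snap("side","pics/s5.png");Q=cv2.cvtColor(S["color"],cv2.COLOR_RGB2HSV)
p=r.read_state()["ee_pos"]; foot=p[2]+.0145
u,v=proj(S,[.489,.45,.02]).astype(int)
w=np.zeros(Q.shape[:2],np.uint8);w[v-30:v+25,u-25:u+25]=1
am=w*((Q[...,0]<20)&(Q[...,1]>150)); 
c=max(cv2.findContours(am,0,1)[0],key=cv2.contourArea);b=cv2.boundingRect(c);print("amber",b,"foot z",foot)
x=b[0]+b[2]/2-.5; g=ray(S,x,b[1]+b[3],foot); print("near foot edge",g*1000,"centre y",g[1]*1000+14)
fl=w*((Q[...,2]>190)&(Q[...,1]<60));c=max(cv2.findContours(fl,0,1)[0],key=cv2.contourArea);b=cv2.boundingRect(c)
print("floor",b,ray(S,b[0]+b[2]/2-.5,b[1]+b[3],.005)*1000)
E
```

```text
t 53.35 p [488.  449.6   3. ] phi 42.3 j6 1.58 open 0.311 grip 59.0 F [-0.9  0.  -1.5]
[-0.0004 -0.0004  0.011 ] [-0.     0.    -0.005]
amber (277, 91, 9, 22) foot z 0.017756814010783807
near foot edge [484.02187113 436.15735436  17.75681401] centre y 450.15735436320034
floor (275, 110, 16, 8) [486.99864395 431.29213522   5.        ]
```

The vial is within about 4 mm of centre. I'll nudge it 2 mm outward and lower it.

```bash
python3 -m crank '[[0,0.001,0.002,0,0,0,1],[0,0.002,0.005,0,0,0,1],[0,0.002,0.0075,0,0,0,1],[0,0.002,0.0095,0,0,0,1],[0,0.002,0.011,0,0,0,1],[0,0.002,0.011,0,0,0,1]]' && python3 -m crank '[[0,0,0.0005,0,0,0,1],[0,0,0.001,0,0,0,1],[0,0,0.001,0,0,0,1]]'
```

```text
time: 54.15
ee_pos: [0.4895, 0.4511, -0.0077]
ee_rot: [-0.0, 0.404, 0.915, -0.0]
contact_force: [0.6, 1.5, -0.1]
opening: 0.316
grasp_force: 59.0
time: 54.52
ee_pos: [0.4896, 0.4512, -0.0086]
ee_rot: [-0.0, 0.404, 0.915, -0.0]
contact_force: [-0.5, -0.2, -0.3]
opening: 0.314
grasp_force: 59.0
```

```bash
python3 -m crank '[[0,0,0.0005,0,0,0,1],[0,0,0.001,0,0,0,1],[0,0,0.001,0,0,0,1]]' | grep -E 'pos|contact'; python3 -m crank '[[0,0,0.0005,0,0,0,1],[0,0,0.0008,0,0,0,1],[0,0,0.0008,0,0,0,1]]'| grep -E 'pos|contact'
```

```text
ee_pos: [0.4896, 0.4512, -0.0093]
contact_force: [-1.2, -0.3, 1.8]
ee_pos: [0.4897, 0.4513, -0.0094]
contact_force: [-3.3, -2.0, 6.2]
```

Contact at −9.4 mm, as expected (+5 mm from the bench grasp). Release, rise, check all four.

```bash
python3 -m crank '[[0,0,0,0,0,0,0.65],[0,0,0,0,0,0,0.5],[0,0,0,0,0,0,0.3],[0,0,0,0,0,0,0],[0,0,0,0,0,0,0],[0,0,0,0,0,0,0],[0,0,0,0,0,0,0]]' >/dev/null && python3 -m crank '[[0,0,-0.015,0,0,0,0],[0,0,-0.04,0,0,0,0],[0,0,-0.08,0,0,0,0],[0,0,-0.13,0,0,0,0],[0,0,-0.17,0,0,0,0],[0,0,-0.2,0,0,0,0],[0,0,-0.2,0,0,0,0]]' >/dev/null && python3 -m crank '[[0,-0.05,0,0,0,0,0],[0,-0.11,0,0,0,0,0],[0,-0.17,0,0,0,0,0],[0,-0.23,0,0,0,0,0],[0,-0.25,0,0,0,0,0],[0,-0.25,0,0,0,0,0]]' && python3 meas.py
python3 - <<'E'
exec(open("meas.py").read().split("for nm")[0])
for n,d in(("top",T),("side",S)):
    V=d["color"].max(2);Q=cv2.cvtColor(d["color"],cv2.COLOR_RGB2HSV)
    am=(Q[...,0]<20)&(Q[...,1]>150)
    try:
        c=comp(d,(V>205)&(Q[...,1]<60),[.489,.45,.077],8);(u,v),_=cv2.minEnclosingCircle(c);print("vial",n,cv2.boundingRect(c),ray(d,u,v,.077)*1000)
        b=cv2.boundingRect(comp(d,am,[.489,.45,.03],20));print("amber",n,b)
    except Exception as e: print(n,e)
    c=comp(d,(V>225),[.459,.1095,.03],45);print("cart",n,cv2.contourArea(c))
    c=comp(d,(V>150),[.66,.096,.038],28);(u,v),_=cv2.minEnclosingCircle(c);print("socket",n,ray(d,u,v,.03)*1000)
    print(n,"proj vial foot/top",proj(d,[.489,.45,.005]),proj(d,[.489,.45,.077]))
a=cv2.imread("pics/tt.png");b=cv2.imread("pics/ss.png")
E
```

```text
time: 57.78
ee_pos: [0.3038, 0.2819, 0.1895]
ee_rot: [0.0, 0.404, 0.915, 0.0]
contact_force: [-0.5, 0.6, 0.3]
opening: 0.999
grasp_force: 0.0
jar top (424, 202, 24, 16) circ [ 602. -269.] topmid [ 612. -271.]
jar side (354, 309, 32, 30) circ [ 605. -278.] topmid [ 611. -247.]
bot top (520, 240, 14, 13) circ [ 504. -450.] topmid [ 517. -451.]
bot side (311, 415, 19, 17) circ [ 504. -452.] topmid [ 506. -438.]
vial top (92, 264, 12, 12) [488.42775701 451.7517808   77.        ]
amber top (100, 267, 15, 13)
cart top 444.0
socket top [662.74711871  97.32220229  30.        ]
top proj vial foot/top [110.77303093 274.52973592] [ 98.58407653 268.9670186 ]
vial side (277, 89, 9, 5) [488.31254569 448.21220301  77.        ]
amber side (276, 96, 11, 20)
cart side 413.0
socket side [657.50973435  85.50692385  30.        ]
side proj vial foot/top [282.91077951 113.89664748] [281.23300002  90.60478623]
```

```bash
python3 -c "
from station import r
print(r.close_job())"
```

```text
the job is handed in; nothing more can be done
None
```

All four accessories were lowered into their own recesses and released, and the job was handed in at about 58 s. The last images put the vial and bottle within about 3 mm of centre and the jar within about 5 mm; the cartridge was checked only by eye and by its contact height. The socket box was not shifted and the beaker was never approached, but I did not re-measure the beaker.

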